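# Put the cut channel lengths away in the stock holders

## Task

Put the two loose cut lengths of slotted steel channel away on end: the long one, lying on the bench, into the empty middle bay of the tall holder, and the short one, standing on the bench, into the empty middle bay of the short holder. Lower each one in until it stands on the bottom of its bay and let go of it; do not let either of them fall or topple, and leave the lengths already in the holders and the other things on the bench where they are.

Things in the scene. Friction and masses are not known exactly. Their poses are not given: they have to be found in the camera images.
- long_piece: the long piece, lying on the bench open side up: slotted steel C-channel 41 x 41 mm (slotted back, plain side walls, lipped open side with a 22 mm mouth); 160 mm long, about 0.42 kg. Origin at its centre, 20.5 mm above the bench as it lies; x along its length, y across its side walls (41 mm apart), z out of the open side. Either end may go down; it stands by itself on either end.
- short_piece: the short piece, standing loose on its end on the bench: the same channel section with two slots, 100 mm long, about 0.26 kg. Origin at its centre, 50 mm above the bench; z up along its length, x out of the open side, y across its plain side walls (41 mm apart): grip it on these.
- tall_holder: the tall holder, grey 2.5 mm sheet steel, fixed: a row of three bays, each 50 x 50 mm inside, centres 52.5 mm apart, rim 104 mm above the bench; box 160 (x) x 55 mm (y), base plate 205 x 85 x 4 mm. Middle bay empty, outer bays hold 160 mm lengths: some 11 mm is left between these and a piece in the middle. Origin: bench level, middle bay; x along the row, y across it.
- tall_holder_floor (a point): centre of the floor of the tall holder's empty middle bay, 6.5 mm above the bench; axes as the holder's
- tall_holder_mouth (a point): centre of the mouth of that bay, at the rim, 104 mm above the bench; axes as the holder's
- short_holder: the short holder, grey 2.5 mm sheet steel, fixed: a row of three bays, each 50 x 50 mm inside, centres 52.5 mm apart, rim 46 mm above the bench; box 160 (x) x 55 mm (y), base plate 205 x 85 x 4 mm. Middle bay empty, outer bays hold 100 mm lengths: some 11 mm is left between these and a piece in the middle. Origin: bench level, middle bay; x along the row, y across it.
- short_holder_floor (a point): centre of the floor of the short holder's empty middle bay, 6.5 mm above the bench; axes as the holder's
- short_holder_mouth (a point): centre of the mouth of that bay, at the rim, 46 mm above the bench; axes as the holder's
- tall_stock1: one of two 160 mm lengths of the same channel already standing in the tall holder, in its -x bay, top about 166 mm above the bench; origin at its centre, z up along its length. Loose in its bay; leave it there.
- tall_stock2: one of two 160 mm lengths of the same channel already standing in the tall holder, in its +x bay, top about 166 mm above the bench; origin at its centre, z up along its length. Loose in its bay; leave it there.
- short_stock1: one of two 100 mm lengths of the same channel already standing in the short holder, in its -x bay, top about 106 mm above the bench; origin at its centre, z up along its length. Loose in its bay; leave it there.
- short_stock2: one of two 100 mm lengths of the same channel already standing in the short holder, in its +x bay, top about 106 mm above the bench; origin at its centre, z up along its length. Loose in its bay; leave it there.
- square_box: bystander: open square steel device box 102 x 102 x 54 mm with round knockouts; origin at the centre of its underside
- handy_box: bystander: open oblong steel device box 102 x 57 x 48 mm; origin at the centre of its underside
- screwdriver: bystander: black-handled screwdriver 170 mm long lying on the bench, at most about 35 mm high; x along it, handle to -x, origin at the underside near its middle

How it is judged:
By the outcome, as a careful person would: the job done as asked, in the order asked, and still so for the second after the job is handed in, with the robot touching nothing.
It also fails if it takes over 72 s, if anything falls off the work surface, if the arm or the gripper's body presses on something with over 40 N, if the wrist force passes 120 N, or if a joint passes its speed limit or range.

## Robot

A 6-joint arm with a two-finger parallel gripper is mounted at the origin on the work surface. World frame = base frame: x ahead of the robot, y to its left, z up, the work surface at z = 0. Lengths are in m, angles in degrees, forces in N, time in s.
With the tool pointing down it reaches from about 0.3 to 0.75 m from the base axis. Payload 8.5 kg.
Tool frame: the origin (TCP) lies midway between the tips of the shut fingers; the grasp point (between the pads) lies 19 mm behind it; z points along the fingers, y is the direction in which the jaws open and shut (so a half turn about z gives the same grasp; the last joint's range is limited). The gripper opens to 85 mm and grips with 20 to 120 N. Pads are 22 mm wide; open, the fingers measure 114 mm over their backs; the gripper's body (76 mm by 85 mm) begins 54 mm behind the grasp point. The pads swing forward as they close: fully open they stand 13 mm farther back than shut.
Start: joints at [-82.237, 21.807, 74.336, -0, 83.858, -12.336], TCP at [0.189, -0.516, 0.231] pointing down, gripper open.
Joint ranges: [-178.18, 178.18], [-50.72, 133.34], [12.68, 142.11], [-81.47, 261.47], [9.98, 163.14], [-165.26, 165.26]. Speed limits (degrees/s): [136.94, 136.94, 180, 180, 180, 180].

## Interface

Orientations are given as a 3x3 rotation matrix whose columns are the frame's x, y, z axes.
In Python, from rig import env, viewer, ticket gives the robot as it stands. The module is installed in compiled form; this text tells all that it offers.
- The arm moves only by the shell command python3 -m pendant 'ROWS' [FORCE]. ROWS is JSON, a list of rows, each a list of 3 entries, a list of its own where there are three numbers: the shift along the world's x, y, z in mm, then the turn about the world's z in rad, then the opening, from -1 (shut) to 1 (fully open). A call has 1 to 12 rows; each row shifts and turns the pose as measured when the row begins; what a row does not reach is not made up. A row lasts 1/8 s, in which the tool goes at most 62.5 mm and 10.7 degrees, less where a joint would pass 70% of its speed; a pose out of reach is approached as far as the arm can. A call with a gripper value outside its range is refused whole. The fingers move at their own pace and stop on an object; FORCE is the grip in N (left out, the last holds). Time passes only in rows, so rows that do not move let the fingers close. It gives the time, the measured TCP pose, the force and the opening at its end, in the units of the state.
- env.observe(): the state, without advancing time (a new reading comes with each control period).
- viewer.get_image(name): name is "scene" or "top" or "wrist"; returns (picture, depth): 384x512x3 uint8, red, green, blue; 384x512 float32, m along the optical axis (not along the pixel's ray), 0 where there is no reading.
- viewer.camera_params(name): a dict with "fx", "fy", "cx", "cy" (pixels), "rvec" (rotation vector, rad) and "tvec" (3), from world to camera coordinates, as OpenCV has them; the wrist camera has in their place "T_tool_cam" (4x4, takes a point from camera to tool coordinates, whose origin is the TCP and whose axes are the flange's). Camera axes: x right, y down, z forward; pixel columns grow to the right and rows downward; lengths in m; the calibration is good to about 2 mm. The wrist camera is an equidistant fisheye: a pixel r from the principal point sees the ray r / f radians off the axis. A picture is of the moment at which its call begins: read the wrist's pose just before it. camera_params takes no time and is no camera call.
- ticket.close_job(): hands the job in, once; it reports no verdict.
The state is a dict: "time_s": time; "q": joint angles; "qvel": joint speeds; "joint_efforts": joint torques, N m; "position": TCP position; "tool_rot": TCP orientation; "ft_force": force on the tool from outside, world axes, zero at the start; "wrist_torque": the same for the moment, N m; "grip_width": finger opening in m.
Only numpy, scipy, OpenCV 4.12 (cv2) and the standard library are available. Lean on these libraries where they do the work, as an engineer would, in place of code of your own. Each camera call takes 0.05 s, during which the arm holds its last target. There are 200 camera calls.

## Working session

There is one attempt and no reset: what is moved stays moved. The work goes in short steps, Python scripts to look and compute and a shell command to move; the robot and the scene stay as the last step left them, time stands still between calls to the robot, and variables do not carry over. Pictures are saved under pics/ and viewed, about 8 in all and at most 12, crops included, and the job is handed in when it is done.

```bash
mkdir -p pics; cat > h.py <<'E'
import numpy as np, cv2
from rig import env, viewer, ticket
def snap(name, fn):
    im,d=viewer.get_image(name); cv2.imwrite(f'pics/{fn}.png',im[:,:,::-1]); np.savez(f'pics/{fn}.npz',im=im,d=d); return im,d
def cloud(name,d):
    p=viewer.camera_params(name); R=cv2.Rodrigues(np.array(p['rvec'],float))[0]; t=np.array(p['tvec']).reshape(3)
    v,u=np.mgrid[:d.shape[0],:d.shape[1]]
    c=np.stack([(u-p['cx'])/p['fx']*d,(v-p['cy'])/p['fy']*d,d],-1)
    return (c-t)@R
E
python3 - <<'E'
from h import *
for n in('top','scene'):
    im,d=snap(n,n+'1'); print({k:np.round(v,3).tolist() for k,v in viewer.camera_params(n).items()})
a=cv2.imread('pics/top1.png');b=cv2.imread('pics/scene1.png')
cv2.imwrite('pics/top1b.png',cv2.resize(a,(800,600)));cv2.imwrite('pics/scene1b.png',cv2.resize(b,(800,600)))
s=env.observe();print(s['position'],s['tool_rot'],s['grip_width'])
E
```

```text
{'fx': 349.089, 'fy': 349.089, 'cx': 254.735, 'cy': 193.48, 'rvec': [2.17, -2.168, 0.122], 'tvec': [0.002, 0.54, 0.906]}
{'fx': 406.745, 'fy': 406.745, 'cx': 249.269, 'cy': 199.257, 'rvec': [1.606, 2.196, -0.646], 'tvec': [0.146, -0.388, 1.46]}
[ 0.18896679 -0.51625839  0.23077203] [[ 9.39113672e-01  3.43606570e-01 -1.90018260e-04]
 [ 3.43606523e-01 -9.39112836e-01  1.28017695e-03]
 [ 2.61428622e-04 -1.26752319e-03 -9.99999163e-01]] 0.0851379141777071
```

View pics/top1b.png

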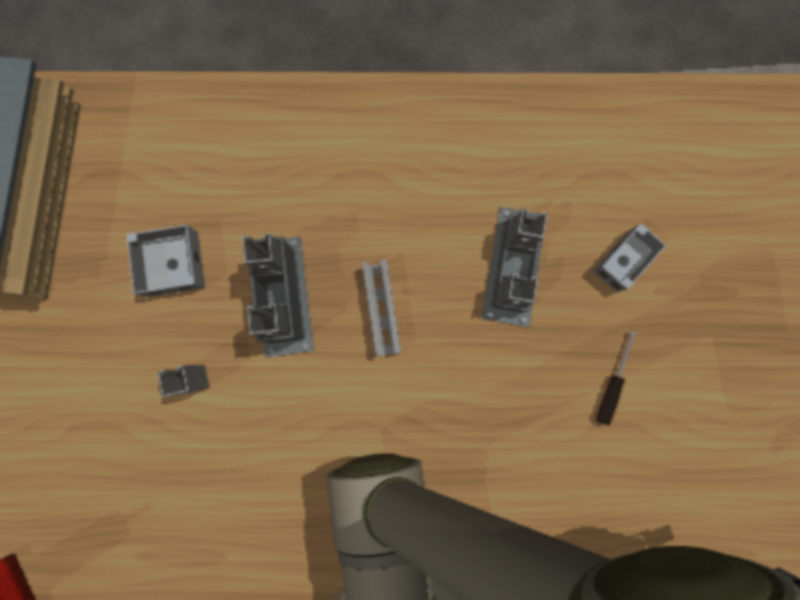

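View pics/scene1b.png

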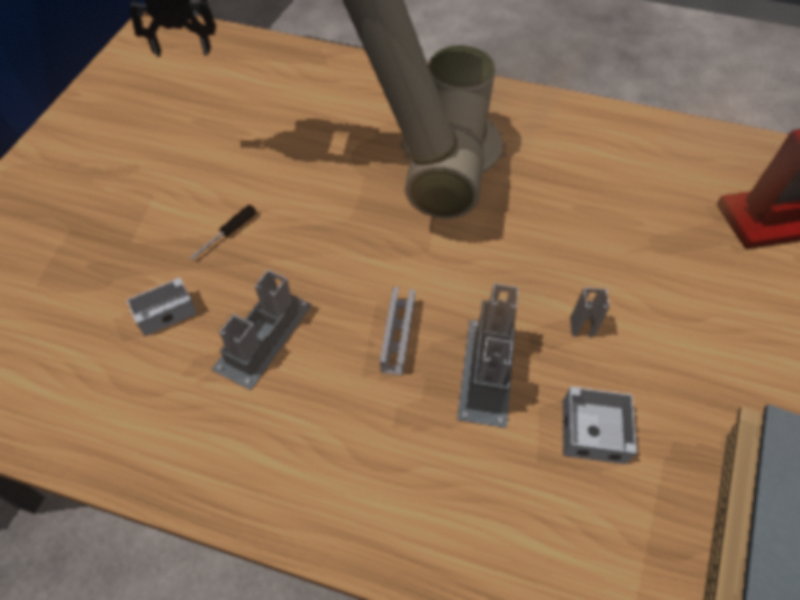

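The top view shows, at 800x600, the tall holder at (275,297), the long piece at (381,309), the short piece standing with its top at (173,382) and the short holder at (515,267). The scene view agrees with this. Next I measure them from depth slices.

```bash
cat > m.py <<'E'
from h import *
def rects(specs,cams,tag='1'):
    for cam in cams:
        z=np.load(f'pics/{cam}{tag}.npz'); P=cloud(cam,z['d']); ok=z['d']>0
        for n,(x,y,r,lo,hi) in specs.items():
            m=ok&(np.hypot(P[...,0]-x,P[...,1]-y)<r)&(P[...,2]>lo)&(P[...,2]<hi)
            q=P[m]
            if len(q)<5: print(cam,n,len(q)); continue
            c,s,a=cv2.minAreaRect((q[:,:2]*1000).astype(np.float32))
            print(cam,n,len(q),'c',np.round(c,1),'s',np.round(s,1),'ang',round(a,1),'z',np.round(np.percentile(q[:,2],[5,50,95])*1000,1))
E
python3 - <<'E'
from m import *
z=np.load('pics/top1.npz');P=cloud('top',z['d'])
for n,u,v in(('tall',285,320),('long',381,309),('short',173,382),('sh',515,267),('bench',440,400)): print(n,P[int(v*.64),int(u*.64)].round(3))
c=lambda u,v:P[int(v*.64),int(u*.64),:2]
S={}
t=c(275,297);S['tallbase']=(*t,.13,.002,.008);S['tallrim']=(*t,.12,.095,.112);S['tallstock']=(*t,.12,.155,.175)
t=c(515,267);S['shbase']=(*t,.13,.002,.008);S['shrim']=(*t,.12,.040,.05);S['shstock']=(*t,.12,.098,.115)
t=c(381,309);S['long']=(*t,.1,.015,.06);S['longtop']=(*t,.1,.034,.06)
t=c(173,382);S['short']=(*t,.06,.092,.115)
rects(S,['top','scene'])
E
```

```text
tall [0.506 0.181 0.101]
long [ 0.533  0.034 -0.   ]
short [0.407 0.372 0.055]
sh [ 0.608 -0.203  0.006]
bench [ 0.373 -0.069  0.001]
top tallbase 1265 c [550.9 217.9] s [256.3 252.7] ang 33.8 z [2.1 3.6 7.2]
top tallrim 381 c [554.2 206.4] s [163.6  59. ] ang 7.5 z [ 98.  103.9 110. ]
top tallstock 247 c [554.2 206.7] s [146.   41.5] ang 6.0 z [156.  165.2 168.3]
top shbase 1244 c [ 608.4 -205.3] s [252.2 254. ] ang 49.5 z [2.1 3.8 7.3]
top shrim 281 c [ 608.3 -202.7] s [ 59.3 163.6] ang 79.8 z [41.2 45.4 48.5]
top shstock 181 c [ 608.5 -202.8] s [ 42.2 148. ] ang 80.3 z [ 99.2 105.  108.3]
top long 441 c [531.6  32.3] s [160.   41.1] ang 8.8 z [38.2 40.9 43.5]
top longtop 441 c [531.6  32.3] s [160.   41.1] ang 8.8 z [38.2 40.9 43.5]
top short 108 c [409.8 354.5] s [40.8 43. ] ang 13.9 z [ 92.9  98.6 102.1]
scene tallbase 1022 c [550.1 217.8] s [253.9 247.8] ang 45.7 z [2.1 3.4 6.6]
scene tallrim 355 c [557.6 204.4] s [163.6  59.2] ang 7.4 z [ 96.9 103.7 109.3]
scene tallstock 230 c [555.6 204.6] s [148.1  41.1] ang 6.1 z [155.7 164.  168.4]
scene shbase 969 c [ 608.4 -201.5] s [252.3 248.7] ang 0.6 z [2.1 3.6 7.1]
scene shrim 288 c [ 612.4 -205. ] s [ 60.4 163. ] ang 79.3 z [40.6 45.  49. ]
scene shstock 211 c [ 609.8 -205.2] s [ 44.6 148.9] ang 80.7 z [ 98.8 103.9 107.9]
scene long 371 c [533.6  30. ] s [161.   41.1] ang 8.9 z [29.7 40.5 43.8]
scene longtop 347 c [533.6  30. ] s [161.   41.1] ang 8.8 z [36.9 40.7 43.8]
scene short 95 c [412.3 352.1] s [43.7 41.8] ang 11.9 z [ 93.1  98.1 102.3]
```

```bash
python3 -m pendant '[[[28,54,0],-0.02,1],[[28,54,0],-0.02,1],[[28,54,0],-0.02,1],[[28,54,0],-0.02,1],[[28,54,0],-0.02,1],[[28,54,0],-0.02,1],[[28,54,0],-0.02,1],[[28,54,0],-0.02,1],[[28,54,0],-0.02,1],[[28,52,0],-0.017,1],[[0,0,0],0,1]]' 20
```

```text
time_s: 1.48
position: [0.4723, 0.0395, 0.2277]
tool_rot: [[0.99, 0.144, -0.0], [0.144, -0.99, 0.005], [0.0, -0.005, -1.0]]
ft_force: [-0.2, -0.3, -0.0]
grip_width: 0.0855
```

```bash
python3 -m pendant '[[[-3,-18,-40],0.009,1],[[0,0,-40],0,1],[[0,0,-40],0,1],[[0,0,-40],0,1],[[0,0,-30],0,1],[[0,0,0],0,1]]'; python3 - <<'E'
from h import *
snap('wrist','w1');print({k:np.round(v,4).tolist() for k,v in viewer.camera_params('wrist').items()})
E
```

```text
time_s: 2.22
position: [0.4671, 0.0174, 0.0327]
tool_rot: [[0.988, 0.151, -0.001], [0.151, -0.988, 0.003], [0.0, -0.003, -1.0]]
ft_force: [-0.2, -0.2, -0.5]
grip_width: 0.0855
{'fx': 297.3186, 'fy': 297.3186, 'cx': 251.2155, 'cy': 190.3697, 'T_tool_cam': [[0.0001, -0.9597, -0.2811, 0.0718], [1.0, 0.0002, -0.0001, -0.0004], [0.0002, -0.2811, 0.9597, -0.1423], [0.0, 0.0, 0.0, 1.0]]}
```

View pics/w1.png

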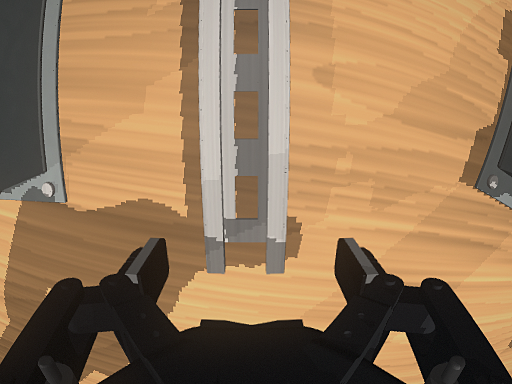

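The wrist view shows the channel running up the picture between the open pads, with its near end at about rows 265-272, columns 206-286. I'll cast those pixels to points.

```bash
cat >> h.py <<'E'
def wray(px,z,s=None):
    s=s or env.observe(); p=viewer.camera_params('wrist'); T=np.array(p['T_tool_cam'])
    px=np.atleast_2d(np.array(px,float)); a=(px-[p['cx'],p['cy']])/p['fx']; r=np.linalg.norm(a,axis=1,keepdims=True)
    d=np.hstack([a/np.maximum(r,1e-9)*np.sin(r),np.cos(r)])
    R=np.array(s['tool_rot']); o=np.array(s['position'])+R@T[:3,3]; w=d@(R@T[:3,:3]).T
    return o+w*((z-o[2])/w[:,2:])
E
python3 - <<'E'
from h import *
print(wray([[206,272],[286,271],[200,150],[290,150],[198,50],[289,50]],.041).round(4))
E
```

```text
[[ 0.4509  0.0396  0.041 ]
 [ 0.4583 -0.0025  0.041 ]
 [ 0.5152  0.049   0.041 ]
 [ 0.5214  0.0078  0.041 ]
 [ 0.5611  0.0563  0.041 ]
 [ 0.5669  0.0158  0.041 ]]
```

```bash
python3 -m pendant '[[[3,4,-16],0.003,1],[[0,0,-8],0,1],[[0,0,-5],0,1],[[0,0,-1],0,1],[[0,0,0],0,1]]'; python3 -m pendant '[[[0,0,0],0,-1],[[0,0,0],0,-1],[[0,0,0],0,-1],[[0,0,0],0,-1],[[0,0,0],0,-1],[[0,0,0],0,-1],[[0,0,0],0,-1],[[0,0,0],0,-1]]' 20
```

```text
time_s: 2.9
position: [0.4726, 0.0209, 0.0046]
tool_rot: [[0.988, 0.155, 0.007], [0.155, -0.988, 0.002], [0.007, -0.001, -1.0]]
ft_force: [-0.9, 0.5, -0.4]
grip_width: 0.0852
time_s: 3.9
position: [0.4728, 0.0209, 0.0052]
tool_rot: [[0.988, 0.155, 0.008], [0.155, -0.988, 0.001], [0.008, -0.0, -1.0]]
ft_force: [0.0, -0.4, -0.6]
grip_width: 0.041
```

```bash
python3 -m pendant '[[[3,0.5,12],0,-1],[[4,0.6,12],0,-1],[[5,0.8,12],0,-1],[[0,0,0],0,-1]]' 20; python3 - <<'E'
from h import *
snap('scene','s2');im=cv2.imread('pics/s2.png')[150:310,180:420];cv2.imwrite('pics/s2c.png',cv2.resize(im,None,fx=3,fy=3))
E
```

```text
time_s: 4.4
position: [0.4839, 0.0232, 0.0428]
tool_rot: [[0.988, 0.155, 0.004], [0.155, -0.988, 0.002], [0.004, -0.001, -1.0]]
ft_force: [0.0, 0.2, -4.6]
grip_width: 0.0405
```

View pics/s2c.png

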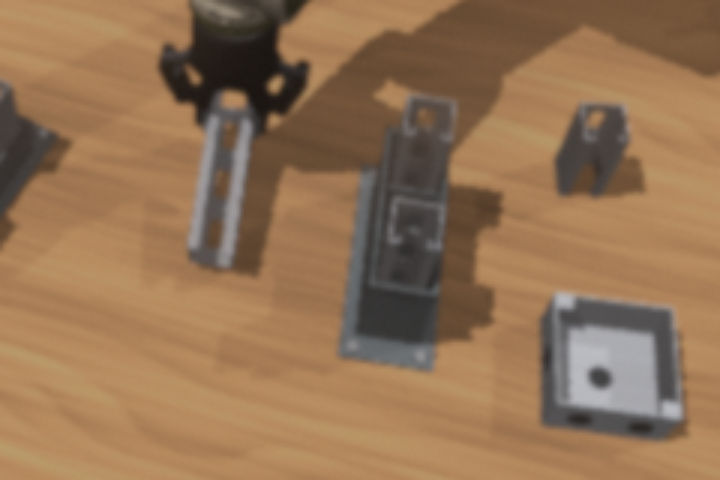

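The piece is held at (230,170) in the crop and the wrist carries its full weight. I'll fit its tilt from depth.

```bash
cat >> h.py <<'E'
def tilt(name,d,c,r=.17,ax=(.988,.155),lo=.012,w=.024):
    P=cloud(name,d); ax=np.array(ax); q=P[(d>0)]; rel=q[:,:2]-np.array(c)
    l=rel@ax; n=rel@np.array([-ax[1],ax[0]]); m=(abs(n)<w)&(abs(l)<r)&(q[:,2]>lo)
    return l[m],q[m][:,2]
E
python3 - <<'E'
from h import *
print('tq',env.observe()['wrist_torque'])
l,z=tilt('scene',np.load('pics/s2.npz')['d'],(.484,.023))
for a in np.arange(-.06,.17,.02):
    m=(l>a)&(l<a+.02)
    if m.sum(): print(round(a,2),m.sum(),np.percentile(z[m],[5,50,95]).round(3))
E
```

```text
tq [-0.10810375  0.28589438  0.08299702]
-0.06 180 [0.381 0.395 0.408]
-0.04 38 [0.042 0.336 0.393]
-0.02 158 [0.04  0.34  0.343]
0.0 375 [0.052 0.147 0.343]
0.02 874 [0.035 0.242 0.337]
0.04 298 [0.031 0.3   0.324]
0.06 89 [0.023 0.063 0.069]
0.08 99 [0.021 0.058 0.065]
0.1 81 [0.017 0.058 0.062]
0.12 127 [0.014 0.021 0.057]
0.14 6 [0.05  0.053 0.056]
```

```bash
cat > t.py <<'E'
from h import *
import sys
s=env.observe(); im,d=snap('scene',sys.argv[1]); c=s['position'][:2]
l,z=tilt('scene',d,c); print('tq',np.round(s['wrist_torque'],2))
for a in np.arange(0,.17,.01):
    m=(l>a)&(l<a+.01)&(z<s['position'][2]+.07)
    if m.sum()>3: print(round(a,2),m.sum(),np.percentile(z[m],[5,95]).round(3),end='; ')
E
python3 -m pendant '[[[0,0,0],0,-1],[[0,0,0],0,-1],[[0,0,0],0,-1],[[0,0,0],0,-1]]' 20; python3 t.py s3;  python3 -m pendant '[[[4,0.6,8],0,-1],[[5,0.8,8],0,-1],[[6,1,8],0,-1],[[6,1,7],0,-1],[[0,0,0],0,-1],[[0,0,0],0,-1]]' 20; python3 t.py s4
```

```text
time_s: 4.95
position: [0.4819, 0.0234, 0.0411]
tool_rot: [[0.988, 0.155, -0.001], [0.155, -0.988, 0.003], [-0.001, -0.003, -1.0]]
ft_force: [0.7, -0.7, -5.0]
grip_width: 0.0408
tq [-0.06  0.27  0.02]
0.0 36 [0.036 0.081]; 0.01 65 [0.033 0.108]; 0.02 52 [0.03  0.074]; 0.03 51 [0.029 0.072]; 0.04 39 [0.026 0.071]; 0.05 37 [0.027 0.07 ]; 0.06 37 [0.024 0.067]; 0.07 55 [0.022 0.065]; 0.08 53 [0.02  0.064]; 0.09 44 [0.018 0.061]; 0.1 38 [0.016 0.059]; 0.11 42 [0.013 0.058]; 0.12 56 [0.013 0.056]; 0.13 62 [0.013 0.054]; time_s: 5.75
position: [0.5049, 0.0271, 0.0749]
tool_rot: [[0.988, 0.155, -0.0], [0.155, -0.988, 0.003], [0.0, -0.003, -1.0]]
ft_force: [-0.5, 0.4, -4.9]
grip_width: 0.0408
tq [-0.01  0.28  0.02]
0.0 40 [0.068 0.113]; 0.01 73 [0.064 0.137]; 0.02 53 [0.063 0.106]; 0.03 61 [0.06  0.104]; 0.04 38 [0.057 0.102]; 0.05 45 [0.056 0.1  ]; 0.06 43 [0.053 0.096]; 0.07 66 [0.049 0.094]; 0.08 50 [0.047 0.09 ]; 0.09 46 [0.047 0.09 ]; 0.1 38 [0.044 0.086]; 0.11 57 [0.039 0.083]; 0.12 76 [0.037 0.082]; 0.13 44 [0.039 0.081];
```

The grip holds against gravity (tilt about 12°, wrist moment 0.28 N m). I'll lower the piece until the far end is near the bench, then ease the opening command in small steps so it can pivot.

```bash
python3 -m pendant '[[[0,0,-8],0,-1],[[0,0,-8],0,-1],[[0,0,-6],0,-1],[[0,0,0],0,-0.3],[[0,0,0],0,-0.3],[[0,0,0],0,-0.3]]' 20; python3 t.py s5;  python3 -m pendant '[[[0,0,0],0,-0.15],[[0,0,0],0,-0.15],[[0,0,0],0,-0.15]]' 20; python3 t.py s6
```

```text
time_s: 6.55
position: [0.5041, 0.027, 0.0504]
tool_rot: [[0.988, 0.155, -0.002], [0.155, -0.988, 0.003], [-0.002, -0.003, -1.0]]
ft_force: [0.6, 0.4, -4.8]
grip_width: 0.0409
tq [-0.02  0.3  -0.04]
0.0 40 [0.042 0.089]; 0.01 71 [0.041 0.118]; 0.02 55 [0.038 0.082]; 0.03 57 [0.035 0.08 ]; 0.04 40 [0.034 0.076]; 0.05 40 [0.03  0.074]; 0.06 47 [0.025 0.072]; 0.07 58 [0.023 0.068]; 0.08 51 [0.021 0.065]; 0.09 42 [0.021 0.064]; 0.1 40 [0.016 0.06 ]; 0.11 52 [0.013 0.058]; 0.12 58 [0.013 0.055]; 0.13 39 [0.013 0.053]; time_s: 6.98
position: [0.5044, 0.027, 0.0507]
tool_rot: [[0.988, 0.155, -0.001], [0.155, -0.988, 0.003], [-0.001, -0.003, -1.0]]
ft_force: [0.9, -0.1, -4.0]
grip_width: 0.0407
tq [-0.04  0.23 -0.02]
0.0 37 [0.044 0.089]; 0.01 78 [0.039 0.118]; 0.02 55 [0.037 0.081]; 0.03 56 [0.034 0.079]; 0.04 36 [0.033 0.076]; 0.05 43 [0.029 0.075]; 0.06 42 [0.026 0.071]; 0.07 64 [0.023 0.069]; 0.08 54 [0.021 0.067]; 0.09 39 [0.019 0.064]; 0.1 44 [0.017 0.061]; 0.11 51 [0.014 0.058]; 0.12 62 [0.012 0.054]; 0.13 37 [0.02  0.055];
```

```bash
python3 -m pendant '[[[0,0,0],0,-0.1],[[0,0,0],0,-0.1],[[0,0,0],0,-0.1]]' 20; python3 t.py s7;  python3 -m pendant '[[[0,0,0],0,-0.07],[[0,0,0],0,-0.07],[[0,0,0],0,-0.07]]' 20; python3 t.py s8
```

```text
time_s: 7.4
position: [0.5043, 0.027, 0.0507]
tool_rot: [[0.988, 0.155, -0.001], [0.155, -0.988, 0.003], [-0.001, -0.003, -1.0]]
ft_force: [-0.7, 0.2, -4.1]
grip_width: 0.0407
tq [-0.03  0.24 -0.05]
0.0 38 [0.043 0.088]; 0.01 75 [0.039 0.115]; 0.02 51 [0.037 0.082]; 0.03 57 [0.035 0.08 ]; 0.04 36 [0.034 0.077]; 0.05 45 [0.031 0.076]; 0.06 43 [0.027 0.071]; 0.07 61 [0.024 0.068]; 0.08 54 [0.022 0.066]; 0.09 41 [0.02  0.064]; 0.1 42 [0.016 0.061]; 0.11 49 [0.013 0.058]; 0.12 57 [0.013 0.055]; 0.13 41 [0.014 0.053]; time_s: 7.82
position: [0.5044, 0.027, 0.0507]
tool_rot: [[0.988, 0.155, -0.001], [0.155, -0.988, 0.003], [-0.001, -0.003, -1.0]]
ft_force: [-0.7, -0.2, -4.3]
grip_width: 0.041
tq [-0.06  0.22 -0.01]
0.0 39 [0.045 0.089]; 0.01 72 [0.04  0.108]; 0.02 53 [0.038 0.082]; 0.03 57 [0.035 0.079]; 0.04 35 [0.034 0.077]; 0.05 41 [0.031 0.074]; 0.06 44 [0.028 0.072]; 0.07 65 [0.025 0.068]; 0.08 51 [0.022 0.066]; 0.09 45 [0.021 0.063]; 0.1 39 [0.017 0.061]; 0.11 53 [0.013 0.058]; 0.12 59 [0.013 0.056]; 0.13 36 [0.018 0.053];
```

```bash
python3 -m pendant '[[[0,0,30],0,-0.1],[[0,0,0],0,-0.1],[[0,0,0],0,-0.1]]' 20; python3 t.py s9;  python3 -m pendant '[[[0,0,0],0,-0.04],[[0,0,0],0,-0.04]]' 20; python3 t.py s10
```

```text
time_s: 8.25
position: [0.5037, 0.0271, 0.08]
tool_rot: [[0.988, 0.155, -0.003], [0.155, -0.988, 0.003], [-0.003, -0.004, -1.0]]
ft_force: [-0.2, -0.6, -5.1]
grip_width: 0.0406
tq [-0.04  0.21  0.01]
0.0 46 [0.069 0.118]; 0.01 92 [0.064 0.144]; 0.02 65 [0.058 0.107]; 0.03 46 [0.055 0.104]; 0.04 43 [0.052 0.097]; 0.05 53 [0.044 0.094]; 0.06 61 [0.041 0.088]; 0.07 65 [0.037 0.084]; 0.08 44 [0.031 0.08 ]; 0.09 49 [0.026 0.074]; 0.1 56 [0.022 0.071]; 0.11 61 [0.019 0.065]; 0.12 33 [0.046 0.061]; 0.13 9 [0.053 0.058]; time_s: 8.55
position: [0.5042, 0.027, 0.0795]
tool_rot: [[0.988, 0.154, -0.003], [0.155, -0.988, 0.003], [-0.002, -0.004, -1.0]]
ft_force: [-0.2, -0.3, -0.4]
grip_width: 0.0413
tq [ 0.02 -0.03  0.01]
0.0 36 [0.032 0.119]; 0.01 53 [0.038 0.141]; 0.02 25 [0.022 0.044]; 0.03 19 [0.039 0.044]; 0.04 27 [0.029 0.044]; 0.05 20 [0.038 0.043]; 0.06 26 [0.029 0.044]; 0.07 20 [0.038 0.044]; 0.08 25 [0.035 0.044]; 0.09 26 [0.034 0.043]; 0.1 31 [0.019 0.042];
```

Commanding -0.04 opened the jaws too far. The far end was off the bench and the piece dropped flat. I'll check how it lies.

```bash
python3 - <<'E'
from h import *
snap('wrist','w2');snap('top','top2')
from m import rects
rects({'long':(.53,.03,.11,.015,.05)},['top'],'2')
rects({'long':(.53,.03,.11,.015,.05)},['scene'],'10') if 0 else None
E
cp pics/s10.npz pics/scene10.npz; python3 -c "
from m import *
rects({'long':(.53,.03,.11,.015,.05)},['scene'],'10')"
```

```text
top long 65 c [529.9  33.3] s [159.9  40.5] ang 9.2 z [37.9 40.9 43.9]
scene long 348 c [532.8  30.8] s [159.8  41.3] ang 9.1 z [33.8 40.5 43.6]
```

View pics/w2.png

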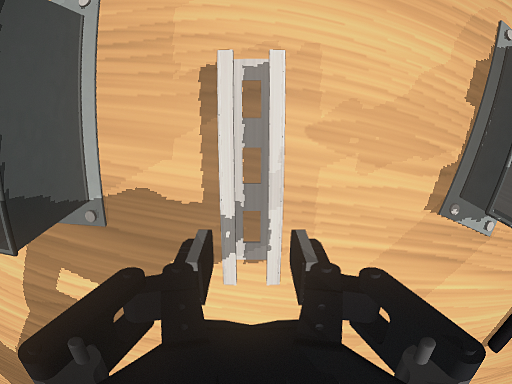

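The wrist view shows the piece flat and open side up, with ends at rows 50 and 283 around column 250. That is practically its original place, (532, 31.5) at 9.1°. I'll regrip nearer the end and pivot it with quick short lifts under a full 20 N grip.

```bash
python3 -m pendant '[[[0,0,0],0,1],[[-20,-3,0],0,1],[[-19,-3,0],0.005,1],[[0,0,-25],0,1],[[0,0,-25],0,1],[[0,0,-20],0,1],[[0,0,-6],0,1],[[0,0,0],0,1]]' 20
```

```text
time_s: 9.7
position: [0.4657, 0.0205, 0.0033]
tool_rot: [[0.987, 0.16, 0.003], [0.16, -0.987, 0.002], [0.004, -0.002, -1.0]]
ft_force: [0.5, -0.2, 1.3]
grip_width: 0.0853
```

```bash
python3 -m pendant '[[[0,0,-2],0,-1],[[0,0,0],0,-1],[[0,0,0],0,-1],[[0,0,0],0,-1],[[0,0,0],0,-1],[[0,0,0],0,-1],[[0,0,0],0,-1]]' 20;  python3 -m pendant '[[[3,0.5,35],0,-1],[[0,0,0],0,-1]]' 20; python3 t.py s11; python3 -m pendant '[[[0,0,-15],0,-1],[[6,1,35],0,-1],[[0,0,0],0,-1]]' 20; python3 t.py s12
```

```text
time_s: 10.58
position: [0.4664, 0.0204, 0.0027]
tool_rot: [[0.987, 0.16, 0.006], [0.16, -0.987, 0.002], [0.006, -0.001, -1.0]]
ft_force: [0.3, 0.2, -1.5]
grip_width: 0.041
time_s: 10.82
position: [0.4687, 0.021, 0.0376]
tool_rot: [[0.987, 0.16, 0.003], [0.16, -0.987, 0.002], [0.004, -0.001, -1.0]]
ft_force: [1.8, -1.4, -1.9]
grip_width: 0.0409
tq [-0.04 -0.6  -0.08]
0.0 40 [0.033 0.078]; 0.01 56 [0.032 0.101]; 0.02 50 [0.027 0.072]; 0.03 49 [0.025 0.069]; 0.04 48 [0.024 0.067]; 0.05 38 [0.021 0.065]; 0.06 41 [0.018 0.062]; 0.07 46 [0.016 0.059]; 0.08 56 [0.013 0.056]; 0.09 28 [0.013 0.054]; 0.1 36 [0.013 0.053]; 0.11 27 [0.043 0.05 ]; 0.12 29 [0.032 0.048]; 0.13 26 [0.034 0.046]; 0.14 19 [0.029 0.043]; time_s: 11.25
position: [0.4715, 0.0223, 0.0527]
tool_rot: [[0.987, 0.159, -0.006], [0.159, -0.987, 0.004], [-0.005, -0.005, -1.0]]
ft_force: [-0.1, -0.4, -2.2]
grip_width: 0.0405
tq [-0.12 -0.45 -0.16]
0.0 38 [0.044 0.092]; 0.01 71 [0.043 0.12 ]; 0.02 57 [0.038 0.085]; 0.03 57 [0.034 0.08 ]; 0.04 41 [0.031 0.078]; 0.05 38 [0.027 0.074]; 0.06 51 [0.022 0.07 ]; 0.07 54 [0.019 0.066]; 0.08 57 [0.017 0.061]; 0.09 35 [0.013 0.058]; 0.1 34 [0.015 0.054]; 0.11 26 [0.044 0.051]; 0.12 34 [0.027 0.047]; 0.13 29 [0.024 0.045]; 0.14 7 [0.036 0.041];
```

```bash
python3 -m pendant '[[[0,0,-6],0,-1],[[20,3,42],0,-1],[[0,0,0],0,-1]]' 20; python3 t.py s13; python3 -m pendant '[[[0,0,-8],0,-1],[[20,3,40],0,-1],[[0,0,0],0,-1]]' 20; python3 t.py s14
```

```text
time_s: 11.68
position: [0.4877, 0.0257, 0.0829]
tool_rot: [[0.987, 0.159, -0.018], [0.159, -0.987, 0.006], [-0.017, -0.009, -1.0]]
ft_force: [-0.3, -0.1, -6.2]
grip_width: 0.0408
tq [-0.05  0.25 -0.02]
0.0 47 [0.072 0.124]; 0.01 88 [0.064 0.143]; 0.02 70 [0.058 0.11 ]; 0.03 42 [0.054 0.103]; 0.04 55 [0.046 0.098]; 0.05 58 [0.038 0.091]; 0.06 68 [0.032 0.085]; 0.07 48 [0.029 0.079]; 0.08 54 [0.021 0.073]; 0.09 47 [0.016 0.066]; 0.1 48 [0.013 0.06 ]; 0.11 34 [0.045 0.055]; 0.12 33 [0.038 0.048]; time_s: 12.1
position: [0.5007, 0.0293, 0.107]
tool_rot: [[0.987, 0.158, -0.038], [0.158, -0.987, 0.009], [-0.036, -0.015, -0.999]]
ft_force: [-0.4, 0.3, -5.9]
grip_width: 0.0407
tq [-0.07  0.2  -0.01]
0.0 64 [0.085 0.147]; 0.01 108 [0.081 0.169]; 0.02 63 [0.072 0.132]; 0.03 56 [0.064 0.123]; 0.04 70 [0.053 0.111]; 0.05 71 [0.046 0.106]; 0.06 67 [0.038 0.096]; 0.07 47 [0.026 0.088]; 0.08 77 [0.019 0.079]; 0.09 47 [0.016 0.07 ]; 0.1 40 [0.042 0.062]; 0.11 31 [0.044 0.055];
```

```bash
python3 -m pendant '[[[0,0,-6],0,-1],[[33,5,38],0,-1],[[5,1,3],0,-1],[[0,0,0],0,-1]]' 20; python3 t.py s15; python3 -m pendant '[[[0,0,-10],0,-1],[[38,6,30],0,-1],[[10,1.5,0],0,-1],[[0,0,0],0,-1]]' 20; python3 t.py s16
```

```text
time_s: 12.65
position: [0.5302, 0.0362, 0.1311]
tool_rot: [[0.986, 0.157, -0.063], [0.158, -0.987, 0.013], [-0.061, -0.023, -0.998]]
ft_force: [-0.5, -0.1, -4.4]
grip_width: 0.0409
tq [-0.04  0.03 -0.03]
0.0 73 [0.087 0.172]; 0.01 109 [0.072 0.181]; 0.02 112 [0.057 0.196]; 0.03 87 [0.042 0.128]; 0.04 84 [0.023 0.113]; 0.05 73 [0.017 0.094]; 0.06 46 [0.061 0.079]; 0.07 47 [0.044 0.063]; 0.08 27 [0.036 0.048]; time_s: 13.2
position: [0.5737, 0.0438, 0.1445]
tool_rot: [[0.985, 0.156, -0.077], [0.157, -0.987, 0.014], [-0.074, -0.026, -0.997]]
ft_force: [-0.8, 0.3, -4.6]
grip_width: 0.0404
tq [-0.04  0.   -0.05]
0.0 93 [0.069 0.184]; 0.01 139 [0.049 0.193]; 0.02 137 [0.023 0.151]; 0.03 65 [0.098 0.124]; 0.04 73 [0.05  0.096]; 0.05 57 [0.045 0.072]; 0.06 26 [0.035 0.047];
```

```bash
python3 -m pendant '[[[-10,-1.5,-3],0,-1],[[-10,-1.5,-3],0,-1],[[45,7,5],0,-1],[[12,2,0],0,-1],[[5,1,0],0,-1],[[0,0,0],0,-1]]' 20; python3 t.py s17; python3 - <<'E'
import cv2
im=cv2.imread('pics/s17.png')[100:300,180:400];cv2.imwrite('pics/s17c.png',cv2.resize(im,None,fx=2.7,fy=2.7))
E
```

```text
time_s: 14.0
position: [0.6084, 0.0504, 0.1406]
tool_rot: [[0.984, 0.154, -0.088], [0.156, -0.988, 0.015], [-0.084, -0.029, -0.996]]
ft_force: [-1.1, -0.4, -4.8]
grip_width: 0.0408
tq [-0.03 -0.06  0.01]
0.0 75 [0.039 0.179]; 0.01 173 [0.019 0.182]; 0.02 85 [0.105 0.206]; 0.03 91 [0.05  0.103]; 0.04 61 [0.037 0.068]; 0.05 21 [0.026 0.039];
```

View pics/s17c.png

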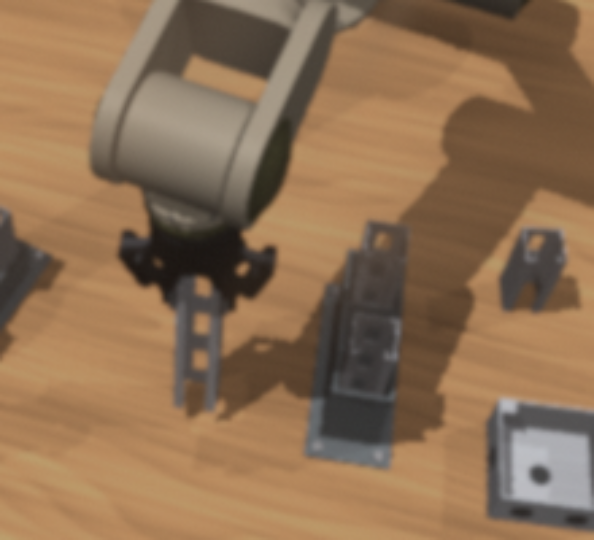

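The channel hangs from the jaws at crop (195,345) with its bottom edge at row 408, about 15° short of upright. Next I lower it until its edge touches and drag it in +x to right it.

```bash
python3 -m pendant '[[[0,0,-4],0,-1],[[0,0,-4],0,-1],[[0,0,-3],0,-1],[[0,0,0],0,-1]]' 20; python3 -m pendant '[[[0,0,-3],0,-1],[[0,0,0],0,-1]]' 20; python3 -m pendant '[[[0,0,-3],0,-1],[[0,0,0],0,-1]]' 20
```

```text
time_s: 14.55
position: [0.607, 0.0502, 0.1289]
tool_rot: [[0.984, 0.154, -0.089], [0.156, -0.988, 0.015], [-0.085, -0.029, -0.996]]
ft_force: [-0.6, -0.7, -5.4]
grip_width: 0.0407
time_s: 14.8
position: [0.6072, 0.0502, 0.1261]
tool_rot: [[0.984, 0.154, -0.088], [0.156, -0.988, 0.015], [-0.084, -0.029, -0.996]]
ft_force: [0.1, 0.1, -2.9]
grip_width: 0.0408
time_s: 15.05
position: [0.6079, 0.0503, 0.1261]
tool_rot: [[0.984, 0.154, -0.084], [0.156, -0.988, 0.015], [-0.08, -0.028, -0.996]]
ft_force: [-0.7, -0.9, -5.0]
grip_width: 0.0407
```

```bash
python3 -m pendant '[[[0,0,-4],0,-1],[[8,1.2,-1],0,-1],[[8,1.2,-1],0,-1],[[8,1.2,-1],0,-1],[[0,0,0],0,-1]]' 20; python3 t.py s18
```

```text
time_s: 15.68
position: [0.6348, 0.0546, 0.1245]
tool_rot: [[0.985, 0.155, -0.075], [0.157, -0.988, 0.015], [-0.072, -0.027, -0.997]]
ft_force: [-0.3, 1.2, 4.0]
grip_width: 0.0408
tq [ 0.1   0.33 -0.06]
0.0 42 [0.033 0.164]; 0.01 194 [0.069 0.161]; 0.02 94 [0.016 0.189];
```

```bash
cat > face.py <<'E'
from h import *
import sys
s=env.observe(); im,d=snap('scene',sys.argv[1]); c=s['position'][:2]
l,z=tilt('scene',d,c,r=.06)
for a in np.arange(.01,.16,.02):
    m=(z>a)&(z<a+.02)&(l>-.02)
    if m.sum()>3: print(round(a,2),m.sum(),np.percentile(l[m],[10,50,90]).round(4))
E
python3 -m pendant '[[[0,0,-2],0,-1],[[0,0,0],0,-1]]' 20; python3 face.py s19
```

```text
time_s: 15.98
position: [0.6359, 0.0548, 0.1243]
tool_rot: [[0.985, 0.155, -0.071], [0.157, -0.988, 0.015], [-0.068, -0.026, -0.997]]
ft_force: [-1.6, 0.4, 1.2]
grip_width: 0.041
0.01 54 [-0.0158  0.0138  0.0241]
0.03 62 [-0.0181  0.0199  0.0228]
0.05 64 [-0.019   0.0175  0.0206]
0.07 42 [-0.0176  0.0171  0.0193]
0.09 40 [0.0135 0.0159 0.0172]
0.11 41 [0.0088 0.0141 0.0153]
0.13 52 [0.0102 0.0123 0.0134]
0.15 50 [0.0067 0.0104 0.0139]
```

```bash
python3 -m pendant '[[[6,1,-1],0,-1],[[6,1,-1],0,-1],[[4,0.6,-1],0,-1],[[0,0,0],0,-1]]' 20; python3 face.py s20
```

```text
time_s: 16.52
position: [0.6536, 0.0576, 0.1217]
tool_rot: [[0.985, 0.155, -0.071], [0.157, -0.988, 0.015], [-0.067, -0.026, -0.997]]
ft_force: [-2.6, 0.8, 5.5]
grip_width: 0.0407
0.01 24 [0.0051 0.0075 0.0085]
0.03 27 [-0.0017  0.0081  0.0098]
0.05 35 [-0.0044  0.0083  0.01  ]
0.07 31 [0.0039 0.0089 0.0103]
0.09 27 [0.0074 0.0097 0.0107]
0.11 32 [0.0062 0.0105 0.0112]
0.13 46 [0.0087 0.0107 0.0125]
0.15 44 [0.0062 0.011  0.0148]
```

```bash
python3 -m pendant '[[[0,0,1],0,-1],[[0,0,0],0,0.0],[[0,0,0],0,0.2],[[0,0,0],0,0.4],[[0,0,0],0,0.6],[[0,0,0],0,0.6]]' 20; python3 face.py s21
```

```text
time_s: 17.32
position: [0.6542, 0.0573, 0.1204]
tool_rot: [[0.985, 0.155, -0.072], [0.156, -0.988, 0.015], [-0.069, -0.026, -0.997]]
ft_force: [-0.8, -0.0, 0.1]
grip_width: 0.0686
0.01 25 [0.0056 0.0074 0.0086]
0.03 28 [0.0067 0.008  0.0089]
0.05 33 [-0.0015  0.0074  0.0092]
0.07 33 [0.0024 0.0076 0.0094]
0.09 31 [0.0039 0.0077 0.009 ]
0.11 34 [0.0057 0.0077 0.0088]
0.13 36 [0.0041 0.0076 0.0086]
0.15 30 [0.0014 0.0072 0.0085]
```

The piece stands free and upright. I'll raise the gripper and measure the piece from above.

```bash
python3 -m pendant '[[[0,0,15],0,0.6],[[0,0,30],0,1],[[0,0,40],0,1],[[-40,0,10],0,1],[[-50,0,0],0,1],[[0,0,0],0,1],[[0,0,0],0,1]]' 20; python3 - <<'E'
from m import *
snap('scene','scene3');snap('wrist','w3')
r={'long':(.645,.055,.05,.14,.168),'tallrim':(.555,.205,.12,.095,.112),'tst':(.555,.205,.12,.155,.175)}
rects(r,['scene'],'3')
E
```

```text
time_s: 18.25
position: [0.5624, 0.0572, 0.225]
tool_rot: [[0.986, 0.155, -0.064], [0.156, -0.988, 0.014], [-0.061, -0.024, -0.998]]
ft_force: [0.4, -0.3, 0.2]
grip_width: 0.0852
scene long 156 c [641.3  58.7] s [44.5 40.9] ang 7.6 z [142.  154.5 161.3]
scene tallrim 357 c [557.2 204.3] s [165.5  59.1] ang 7.7 z [ 96.2 103.4 109.8]
scene tst 228 c [556.  204.6] s [148.9  41.1] ang 6.1 z [156.3 163.9 167.9]
```

View pics/w3.png

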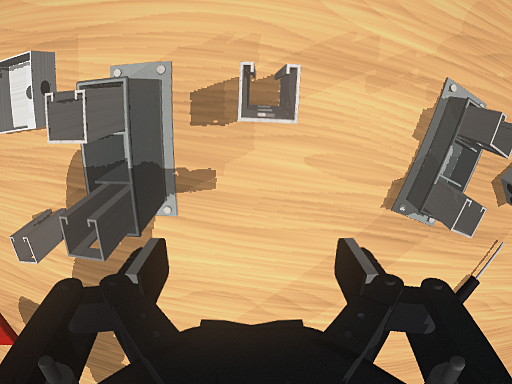

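The wrist view shows the piece standing: its top rim has corners at about (241,62), (300,65), (297,124) and (239,121), with the mouth facing +x.

```bash
python3 - <<'E'
from h import *
p=wray([[241,62],[300,65],[297,124],[239,121]],.16);print(p.round(4),p.mean(0).round(4))
# short piece from this view (top z=.1): ring corners roughly
q=wray([[82,78],[127,80],[101,232],[88,80]],.104);print(q.round(4))
E
```

```text
[[0.6578 0.081  0.16  ]
 [0.6625 0.042  0.16  ]
 [0.6223 0.0369 0.16  ]
 [0.6178 0.0762 0.16  ]] [0.6401 0.0591 0.16  ]
[[0.6362 0.2366 0.104 ]
 [0.6362 0.1863 0.104 ]
 [0.4746 0.2133 0.104 ]
 [0.6344 0.2292 0.104 ]]
```

```bash
python3 -m pendant '[[[38,1,0],-0.014,1],[[38,1,0],-0.013,1],[[0,0,0],0,1],[[0,0,-35],0,1],[[0,0,-30],0,1],[[0,0,-20],0,1],[[0,0,0],0,1]]' 20
```

```text
time_s: 19.23
position: [0.6424, 0.059, 0.136]
tool_rot: [[0.99, 0.128, -0.065], [0.129, -0.991, 0.016], [-0.062, -0.024, -0.998]]
ft_force: [0.8, 0.3, 0.6]
grip_width: 0.0856
```

```bash
python3 -m pendant '[[[-3,0,-8],0,1],[[0,0,-6],0,1],[[0,0,0],0,1]]' 20; python3 -m pendant '[[[0,0,0],0,-1],[[0,0,0],0,-1],[[0,0,0],0,-1],[[0,0,0],0,-1],[[0,0,0],0,-1],[[0,0,0],0,-1]]' 60
```

```text
time_s: 19.6
position: [0.6398, 0.059, 0.1234]
tool_rot: [[0.99, 0.128, -0.061], [0.13, -0.991, 0.015], [-0.059, -0.023, -0.998]]
ft_force: [-0.6, -0.4, 0.5]
grip_width: 0.0855
time_s: 20.35
position: [0.6405, 0.0588, 0.1247]
tool_rot: [[0.99, 0.129, -0.059], [0.13, -0.991, 0.015], [-0.056, -0.022, -0.998]]
ft_force: [0.2, 0.5, 0.4]
grip_width: 0.0406
```

```bash
python3 -m pendant '[[[0,0,20],0,-1],[[0,0,40],0,-1],[[0,0,40],0,-1],[[0,0,40],0,-1],[[0,0,40],0,-1],[[0,0,0],0,-1]]' 60;  python3 -m pendant '[[[-21,36,0],0,-1],[[-21,36,0],0,-1],[[-21,36,0],0,-1],[[-22,36,0],0,-1],[[0,0,0],0,-1],[[0,0,0],0,-1]]' 60
```

```text
time_s: 21.1
position: [0.6373, 0.0592, 0.3036]
tool_rot: [[0.989, 0.128, -0.073], [0.13, -0.991, 0.017], [-0.07, -0.026, -0.997]]
ft_force: [-0.2, -0.1, -5.4]
grip_width: 0.0403
time_s: 21.85
position: [0.547, 0.2064, 0.2897]
tool_rot: [[0.988, 0.126, -0.094], [0.128, -0.992, 0.016], [-0.091, -0.028, -0.995]]
ft_force: [0.9, 1.6, 8.1]
grip_width: 0.0405
```

```bash
python3 -m pendant '[[[0,0,12],0,-1],[[0,0,12],0,-1],[[0,0,0],0,-1]]' 60; python3 - <<'E'
from m import *
s=env.observe();print(s['ft_force'].round(1),np.array(s['position']).round(4))
snap('scene','scene4');snap('wrist','w4');snap('top','top4')
im=cv2.imread('pics/scene4.png')[80:290,230:430];w=cv2.imread('pics/w4.png')
cv2.imwrite('pics/j4.png',np.hstack([cv2.resize(im,(366,384)),cv2.resize(w,(420,384))]))
r={'tst':(.555,.205,.12,.155,.172),'tallrim':(.555,.205,.12,.095,.112),'piece':(.555,.205,.07,.2,.32)}
rects(r,['scene','top'],'4')
E
```

```text
time_s: 22.22
position: [0.5479, 0.2042, 0.313]
tool_rot: [[0.988, 0.123, -0.097], [0.125, -0.992, 0.015], [-0.094, -0.027, -0.995]]
ft_force: [0.3, 0.3, -4.7]
grip_width: 0.0404
[ 0.3  0.3 -4.7] [0.5479 0.2042 0.313 ]
scene tst 168 c [556.7 204.7] s [148.6  41.1] ang 6.0 z [156.5 164.8 168.3]
scene tallrim 335 c [557.2 204.2] s [163.9  58.8] ang 7.8 z [ 96.7 103.4 109.8]
scene piece 554 c [548.  202.6] s [46.9 53.3] ang 7.5 z [205.8 265.7 315.8]
top tst 148 c [553.5 206.1] s [145.   40.9] ang 5.7 z [156.2 164.9 168.1]
top tallrim 277 c [554.6 205.7] s [164.   58.1] ang 7.4 z [ 97.5 103.7 109.9]
top piece 270 c [537.5 190. ] s [23.8 50.1] ang 60.6 z [203.9 249.  309.7]
```

View pics/j4.png

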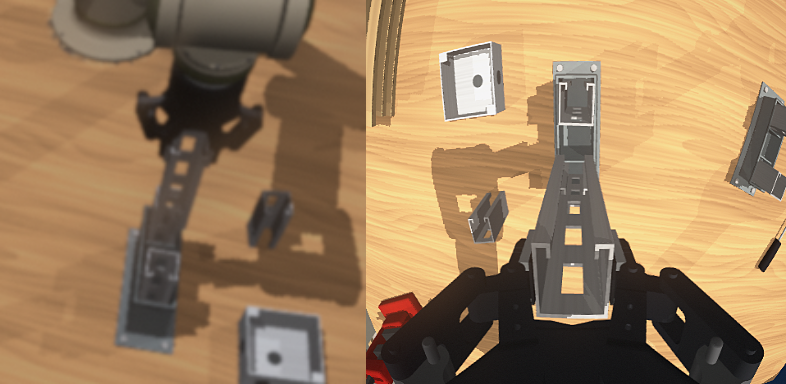

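The stocks are still in place. The piece hangs over the bay, with its bottom edge in the wrist view at about row 155, columns 234-282. I'll measure its lean and bottom position against the holder.

```bash
cat > lean.py <<'E'
from h import *
import sys
# piece profile in holder axes (centre c, row angle a deg) from the scene camera
def prof(tag,c,a,zs,R=.05,n0=.04):
    a=np.radians(a); d=np.load(f'pics/scene{tag}.npz')['d']; P=cloud('scene',d)[d>0]
    r=P[:,:2]-np.array(c); l=r@[np.cos(a),np.sin(a)]; n=r@[-np.sin(a),np.cos(a)]
    for z0 in zs:
        m=(abs(P[:,2]-z0)<.008)&(abs(l)<R)&(abs(n)<n0)
        if m.sum()>5: print(round(z0,3),m.sum(),'l',np.percentile(l[m]*1000,[2,50,98]).round(1),'n',np.percentile(n[m]*1000,[2,50,98]).round(1))
E
python3 - <<'E'
from lean import *
prof('4',(.557,.2043),7.6,np.arange(.18,.34,.016))
z=np.load('pics/w4.npz');cv2.imwrite('pics/w4c.png',cv2.resize(z['im'][60:360,180:340,::-1],None,fx=2,fy=2,interpolation=cv2.INTER_CUBIC))
E
```

```text
0.196 65 l [-32.9  -9.    9. ] n [-19.2   5.   20.4]
0.212 61 l [-31.1   6.7   9.7] n [-19.5   9.5  20.6]
0.228 57 l [-31.1   7.7  10.3] n [-19.8   8.9  19.8]
0.244 77 l [-30.3 -26.6  11.4] n [-19.9   6.3  20.1]
0.26 70 l [-29.8   8.6  11.9] n [-20.2   8.1  19.8]
0.276 62 l [-28.3   9.6  12.2] n [-20.5   9.1  19.4]
0.292 89 l [-28.8  -5.7  13.3] n [-20.5   3.1  18.5]
0.308 95 l [-29.2 -24.8  13.6] n [-21.    5.8  19. ]
0.324 129 l [-27.    1.2  13.8] n [-32.3   6.8  30.9]
0.34 180 l [-27.2   1.1  14.3] n [-33.4   5.7  30.2]
```

View pics/w4c.png

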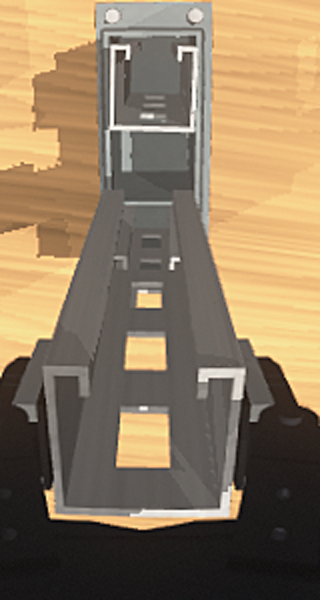

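```bash
python3 -m pendant '[[[5,0.7,1],0,-1],[[5,0.7,1],0,-1],[[0,0,0],0,-1]]' 60; python3 - <<'E'
from lean import *
snap('scene','scene5')
prof('5',(.557,.2043),7.6,np.arange(.18,.33,.02))
E
```

```text
time_s: 22.75
position: [0.5582, 0.2059, 0.3131]
tool_rot: [[0.987, 0.123, -0.1], [0.125, -0.992, 0.015], [-0.098, -0.027, -0.995]]
ft_force: [0.3, -0.6, -5.2]
grip_width: 0.0403
0.2 76 l [-22.1  -6.2  19.3] n [-19.    5.5  21.3]
0.22 52 l [-19.7  17.9  20.5] n [-19.1  11.8  20.7]
0.24 73 l [-20.2  -8.8  21.2] n [-19.6   3.   19.3]
0.26 68 l [-19.3  18.8  21.7] n [-19.8   8.9  19.5]
0.28 67 l [-18.2  20.4  22.4] n [-20.2   8.2  20.1]
0.3 98 l [-18.6 -15.   23.6] n [-20.4   3.3  19.4]
0.32 124 l [-17.4  11.6  24.4] n [-30.3   9.2  30.7]
```

```bash
python3 -m pendant '[[[0,0,-8],0,-1],[[0,0,-10],0,-1],[[0,0,-10],0,-1],[[0,0,-10],0,-1],[[0,0,-10],0,-1],[[0,0,0],0,-1]]' 60; python3 - <<'E'
from lean import *
snap('scene','scene6')
prof('6',(.557,.2043),7.6,np.arange(.18,.27,.02),R=.035)
E
```

```text
time_s: 23.55
position: [0.5573, 0.2059, 0.2605]
tool_rot: [[0.987, 0.124, -0.103], [0.126, -0.992, 0.014], [-0.1, -0.027, -0.995]]
ft_force: [0.4, 0.9, -4.3]
grip_width: 0.0404
0.18 57 l [-21.5  16.2  19.5] n [-19.3   9.2  19.9]
0.2 66 l [-21.4   6.   20.2] n [-19.5   2.7  19.6]
0.22 44 l [-20.   19.1  21.4] n [-19.9  10.8  19.3]
0.24 77 l [-19.4   3.5  22.4] n [-20.2   2.3  19.3]
0.26 89 l [-18.1  -6.8  23.6] n [-21.1   9.2  21.2]
```

```bash
python3 -m pendant '[[[1,0,-9],0,-1],[[0,0,-9],0,-1],[[0,0,-9],0,-1],[[0,0,-9],0,-1],[[0,0,0],0,-1]]' 60; python3 -m pendant '[[[0,0,-8],0,-1],[[0,0,-8],0,-1],[[0,0,-8],0,-1],[[0,0,0],0,-1]]' 60;python3 - <<'E'
from lean import *
snap('scene','scene7')
prof('7',(.557,.2043),7.6,np.arange(.12,.22,.02),R=.035)
E
```

```text
time_s: 24.22
position: [0.5586, 0.2059, 0.2228]
tool_rot: [[0.987, 0.124, -0.101], [0.126, -0.992, 0.015], [-0.099, -0.027, -0.995]]
ft_force: [-0.6, 0.5, -4.7]
grip_width: 0.0401
time_s: 24.72
position: [0.5587, 0.2059, 0.1973]
tool_rot: [[0.987, 0.124, -0.101], [0.126, -0.992, 0.015], [-0.098, -0.027, -0.995]]
ft_force: [-0.6, 0.5, -4.5]
grip_width: 0.0404
0.12 71 l [-28.9  32.   34.7] n [-19.3   0.6  16.9]
0.14 54 l [-20.3  17.4  34.3] n [-19.9   6.4  16.5]
0.16 108 l [-18.   31.8  34.7] n [-20.1   3.   18.9]
0.18 75 l [-18.1 -14.3  23.8] n [-20.3   1.4  18.9]
0.2 75 l [-16.9  11.4  24.7] n [-26.8  10.   27.2]
```

```bash
python3 -m pendant '[[[0,0,-9],0,-1],[[0,0,-9],0,-1],[[0,0,-9],0,-1],[[0,0,-9],0,-1],[[0,0,0],0,-1]]' 60; python3 -m pendant '[[[0,0,-7],0,-1],[[0,0,-7],0,-1],[[0,0,-5],0,-1],[[0,0,0],0,-1]]' 60;
```

```text
time_s: 25.4
position: [0.5588, 0.2059, 0.1591]
tool_rot: [[0.987, 0.124, -0.1], [0.126, -0.992, 0.015], [-0.097, -0.027, -0.995]]
ft_force: [0.5, 0.2, -4.8]
grip_width: 0.0403
time_s: 25.9
position: [0.559, 0.2059, 0.1391]
tool_rot: [[0.987, 0.124, -0.099], [0.126, -0.992, 0.015], [-0.097, -0.027, -0.995]]
ft_force: [0.8, 0.2, -4.8]
grip_width: 0.0402
```

```bash
python3 -m pendant '[[[0,0,-4],0,-1],[[0,0,-2],0,-1],[[0,0,0],0,-1]]' 60; python3 -m pendant '[[[0,0,-2],0,-1],[[0,0,0],0,-1]]' 60;python3 -m pendant '[[[0,0,-2],0,-1],[[0,0,0],0,-1]]' 60
```

```text
time_s: 26.28
position: [0.5592, 0.206, 0.133]
tool_rot: [[0.987, 0.124, -0.099], [0.126, -0.992, 0.015], [-0.096, -0.027, -0.995]]
ft_force: [0.5, 0.4, -4.9]
grip_width: 0.0402
time_s: 26.52
position: [0.5595, 0.2061, 0.1319]
tool_rot: [[0.988, 0.124, -0.097], [0.126, -0.992, 0.015], [-0.094, -0.027, -0.995]]
ft_force: [-0.7, -0.5, -4.0]
grip_width: 0.041
time_s: 26.78
position: [0.5597, 0.2062, 0.1319]
tool_rot: [[0.988, 0.124, -0.095], [0.126, -0.992, 0.015], [-0.092, -0.027, -0.995]]
ft_force: [0.1, 0.1, -3.5]
grip_width: 0.04
```

```bash
python3 -m pendant '[[[0,0,-3],0,-1],[[0,0,-3],0,-1],[[0,0,0],0,-1]]' 20; python3 -m pendant '[[[0,0,0],0,-0.03],[[0,0,0],0,0.05],[[0,0,0],0,0.2],[[0,0,0],0,0.5],[[0,0,0],0,0.8],[[0,0,0],0,0.8]]' 20; python3 - <<'E'
from lean import *
snap('scene','scene8')
prof('8',(.557,.2043),7.6,np.arange(.12,.19,.01),R=.035)
E
```

```text
time_s: 27.15
position: [0.5607, 0.2064, 0.132]
tool_rot: [[0.988, 0.124, -0.088], [0.126, -0.992, 0.016], [-0.085, -0.027, -0.996]]
ft_force: [-1.0, 0.5, -5.1]
grip_width: 0.0402
time_s: 27.9
position: [0.5616, 0.2065, 0.1316]
tool_rot: [[0.989, 0.124, -0.086], [0.126, -0.992, 0.017], [-0.083, -0.027, -0.996]]
ft_force: [0.1, -0.4, -1.3]
grip_width: 0.0772
0.12 92 l [-19.8 -12.   34.6] n [-17.3   1.6  20. ]
0.13 73 l [-18.9  -5.1  34.4] n [-17.9   6.1  21. ]
0.14 57 l [-18.6  -0.6  34. ] n [-17.7  11.   39. ]
0.15 74 l [-17.3  32.5  34.7] n [-30.9   1.7  39. ]
0.16 121 l [-0.1 29.6 34.9] n [-18.3   0.6  38.3]
0.17 71 l [ 0.7 21.2 34.5] n [-32.   -1.5  38.8]
0.19 6 l [22.1 23.1 23.7] n [-39.5  -0.3  39.3]
```

```bash
python3 -m pendant '[[[0,0,10],0,1],[[0,0,20],0,1],[[0,0,40],0,1],[[0,0,40],0,1],[[0,0,0],0,1]]' 20; python3 - <<'E'
from lean import *
snap('wrist','w9');snap('scene','scene9');snap('top','top9')
from m import rects
rects({'all':(.557,.2043,.12,.15,.18),'mid':(.557,.2043,.028,.14,.18),'mid2':(.557,.2043,.028,.112,.14),'short':(.411,.353,.06,.085,.115)},['scene','top'],'9')
a=cv2.imread('pics/scene9.png')[150:280,260:420];w=cv2.imread('pics/w9.png')
cv2.imwrite('pics/j9.png',np.hstack([cv2.resize(w,None,fx=1,fy=1),cv2.resize(a,(288,384))]))
E
```

```text
time_s: 28.58
position: [0.5613, 0.2065, 0.2479]
tool_rot: [[0.989, 0.124, -0.084], [0.126, -0.992, 0.017], [-0.081, -0.027, -0.996]]
ft_force: [0.0, 0.2, 0.2]
grip_width: 0.0855
scene all 422 c [556.3 205.6] s [148.9  43.1] ang 6.1 z [151.3 162.2 168.1]
scene mid 159 c [558.2 206.8] s [42.8 41.1] ang 6.3 z [142.3 159.8 168.1]
scene mid2 69 c [546.8 204.1] s [24.  41.9] ang 15.5 z [113.7 124.4 138.7]
scene short 138 c [411.9 351.8] s [44.  41.7] ang 12.9 z [ 86.   95.4 101.3]
top all 140 c [555.  196.4] s [145.3  21.2] ang 5.9 z [152.6 164.9 168.2]
top mid 91 c [556.5 196.4] s [40.7 18.2] ang 1.2 z [142.8 159.3 167.9]
top mid2 57 c [555.3 204.1] s [39.8 32.4] ang 5.7 z [113.6 123.8 137.4]
top short 0
```

View pics/j9.png

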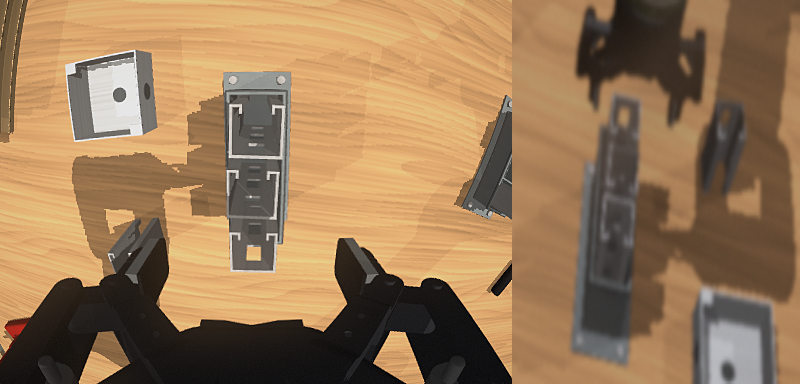

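The wrist view shows the long piece standing level between the two stocks, with its rim at about (252,193). The short piece is at (135,240), mouth facing +x. The short piece is next.

```bash
python3 -m pendant '[[[-38,37,0],0.025,1],[[-38,37,0],0.025,1],[[-38,37,0],0.025,1],[[-38,36,0],0.025,1],[[0,0,0],0,1],[[0,0,-30],0,1],[[0,0,-20],0,1],[[0,0,0],0,1]]' 20; python3 - <<'E'
from h import *
snap('wrist','w10')
E
```

```text
time_s: 29.72
position: [0.4017, 0.3543, 0.1837]
tool_rot: [[0.969, 0.222, -0.108], [0.224, -0.975, -0.0], [-0.105, -0.024, -0.994]]
ft_force: [-0.3, -0.3, 0.3]
grip_width: 0.0857
```

View pics/w10.png

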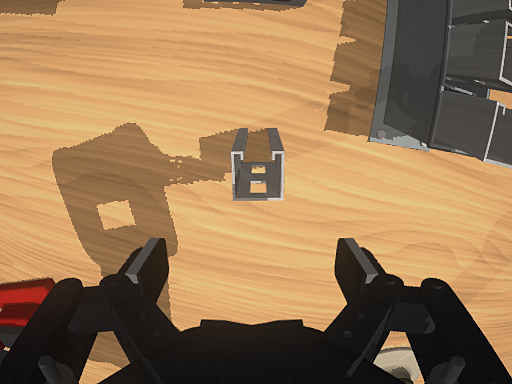

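The short piece's top rim has corners at about (232,151), (285,151), (283,200) and (233,200), square to the jaws.

```bash
python3 - <<'E'
from h import *
p=wray([[232,151],[285,151],[283,200],[233,200]],.1);print(p.round(4),p.mean(0).round(4))
E
```

```text
[[0.4264 0.3776 0.1   ]
 [0.4357 0.3384 0.1   ]
 [0.3961 0.3293 0.1   ]
 [0.3867 0.3686 0.1   ]] [0.4112 0.3535 0.1   ]
```

```bash
python3 -m pendant '[[[7,-1,-20],0,1],[[0,0,-30],0,1],[[0,0,-30],0,1],[[0,0,-20],0,1],[[0,0,-12],0,1],[[0,0,0],0,1]]' 20
```

```text
time_s: 30.52
position: [0.4138, 0.353, 0.0739]
tool_rot: [[0.971, 0.219, -0.099], [0.221, -0.975, 0.004], [-0.095, -0.026, -0.995]]
ft_force: [0.2, 0.0, 0.5]
grip_width: 0.0854
```

```bash
python3 -m pendant '[[[-5,0,-8],0,1],[[0,0,-7],0,1],[[0,0,0],0,1]]' 20; python3 -m pendant '[[[0,0,0],0,-1],[[0,0,0],0,-1],[[0,0,0],0,-1],[[0,0,0],0,-1],[[0,0,0],0,-1],[[0,0,0],0,-1]]' 60
```

```text
time_s: 30.9
position: [0.4093, 0.3534, 0.0596]
tool_rot: [[0.971, 0.219, -0.096], [0.221, -0.975, 0.006], [-0.092, -0.027, -0.995]]
ft_force: [0.5, 0.3, 0.1]
grip_width: 0.0853
time_s: 31.65
position: [0.4098, 0.3535, 0.0606]
tool_rot: [[0.971, 0.22, -0.094], [0.221, -0.975, 0.006], [-0.09, -0.027, -0.996]]
ft_force: [0.0, 0.2, 1.0]
grip_width: 0.0406
```

```bash
python3 -m pendant '[[[0,0,20],0,-1],[[0,0,40],0,-1],[[0,0,45],0,-1],[[0,0,45],0,-1],[[0,0,45],0,-1],[[0,0,40],0,-1],[[0,0,0],0,-1]]' 60
```

```text
time_s: 32.52
position: [0.4071, 0.3523, 0.3]
tool_rot: [[0.97, 0.219, -0.101], [0.221, -0.975, 0.003], [-0.097, -0.025, -0.995]]
ft_force: [-0.1, 0.1, -2.5]
grip_width: 0.0408
```

```bash
python3 -m pendant '[[[16,-46,2],-0.034,-1],[[16,-46,2],-0.034,-1],[[16,-46,2],-0.034,-1],[[16,-46,2],-0.034,-1],[[16,-46,2],-0.034,-1],[[16,-46,2],-0.034,-1],[[0,0,0],0,-1]]' 60
```

```text
time_s: 33.4
position: [0.5018, 0.0675, 0.3003]
tool_rot: [[0.993, 0.012, -0.118], [0.015, -1.0, 0.024], [-0.117, -0.026, -0.993]]
ft_force: [0.1, 0.1, -1.9]
grip_width: 0.0404
```

```bash
python3 -m pendant '[[[18,-45,0],-0.034,-1],[[18,-45,0],-0.034,-1],[[18,-45,0],-0.034,-1],[[18,-45,0],-0.034,-1],[[17,-45,0],-0.034,-1],[[17,-45,0],-0.027,-1],[[0,0,0],0,-1],[[0,0,0],0,-1]]' 60; python3 - <<'E'
from lean import *
snap('scene','scene11')
from m import rects
rects({'rim':(.61,-.204,.12,.040,.05),'stock':(.61,-.204,.12,.098,.112)},['scene'],'11')
prof('11',(.611,-.205),-10.45,np.arange(.18,.36,.02),R=.06,n0=.05)
E
```

```text
time_s: 34.4
position: [0.6083, -0.2038, 0.2876]
tool_rot: [[0.975, -0.181, -0.128], [-0.175, -0.983, 0.059], [-0.137, -0.035, -0.99]]
ft_force: [1.0, 0.2, -2.2]
grip_width: 0.0403
scene rim 292 c [ 611.6 -205. ] s [ 59.9 164.9] ang 79.9 z [41.  44.8 49. ]
scene stock 218 c [ 610.7 -204. ] s [ 43.8 147.7] ang 79.5 z [ 98.7 103.9 107.6]
0.22 6 l [-3.5 11.5 17. ] n [-18.7 -10.7  20. ]
0.24 101 l [-21.    4.3  18.6] n [-18.7  19.8  22.7]
0.26 113 l [-20.9   5.4  19.6] n [-19.   19.6  21.8]
0.28 100 l [-21.4   7.7  20.7] n [-19.5  11.2  22.2]
0.3 110 l [-10.4  11.4  21.6] n [-20.1  12.9  33.2]
0.32 119 l [ 1.3 15.6 22.3] n [-26.  -11.7  31.4]
0.34 101 l [-1.  16.9 19.7] n [-47.8  25.4  49.4]
```

```bash
python3 -m pendant '[[[1.5,-1.5,-12],0,-1],[[0,0,-15],0,-1],[[0,0,-15],0,-1],[[0,0,-15],0,-1],[[0,0,-15],0,-1],[[0,0,-15],0,-1],[[0,0,-10],0,-1],[[0,0,0],0,-1]]' 60; python3 - <<'E'
from lean import *
snap('scene','scene12')
prof('12',(.6115,-.205),-10.4,np.arange(.13,.22,.014),R=.045,n0=.05)
E
```

```text
time_s: 35.45
position: [0.6084, -0.1968, 0.1842]
tool_rot: [[0.976, -0.172, -0.132], [-0.165, -0.984, 0.06], [-0.14, -0.037, -0.989]]
ft_force: [-0.1, -0.5, -1.9]
grip_width: 0.0403
0.13 67 l [-23.6   2.8  16.4] n [-11.   26.   29.3]
0.144 78 l [-23.    2.6  18. ] n [-11.4  26.7  29.8]
0.158 86 l [-22.6   2.7  18. ] n [-13.1  26.2  28.8]
0.172 76 l [-22.6  10.5  19.1] n [-13.1  21.9  28.5]
0.186 66 l [-9.1 14.2 19.4] n [-12.8  -2.8  33.6]
0.2 80 l [-5.3 10.2 20.1] n [-12.9  24.3  40.8]
0.214 87 l [ 0.2 13.6 21.2] n [-18.   -4.9  40.1]
```

```bash
python3 -m pendant '[[[0.5,-5,1],-0.014,-1],[[0.5,-4,0],0,-1],[[0,0,0],0,-1],[[0,0,0],0,-1]]' 60; python3 - <<'E'
from lean import *
snap('scene','scene13')
prof('13',(.6115,-.205),-10.4,np.arange(.13,.18,.014),R=.045,n0=.05)
E
```

```text
time_s: 36.0
position: [0.6101, -0.2071, 0.1875]
tool_rot: [[0.974, -0.187, -0.127], [-0.18, -0.982, 0.06], [-0.136, -0.035, -0.99]]
ft_force: [-0.4, 0.2, -2.0]
grip_width: 0.0406
0.13 54 l [-18.3   6.3  20.2] n [-21.6  16.4  19. ]
0.144 81 l [-18.6   7.7  20.5] n [-21.5  17.1  19.1]
0.158 78 l [-18.9   7.   21.5] n [-22.   16.7  19. ]
0.172 83 l [-16.7   8.7  22.2] n [-21.8  16.7  18.8]
```

```bash
python3 -m pendant '[[[0,0,-8],0,-1],[[0,0,-8],0,-1],[[0,0,-8],0,-1],[[0,0,-8],0,-1],[[0,0,-8],0,-1],[[0,0,-8],0,-1],[[0,0,-8],0,-1],[[0,0,-6],0,-1],[[0,0,0],0,-1]]' 60; python3 - <<'E'
from lean import *
snap('scene','scene14')
prof('14',(.6115,-.205),-10.4,np.arange(.07,.13,.012),R=.03,n0=.05)
E
```

```text
time_s: 37.17
position: [0.6098, -0.2066, 0.12]
tool_rot: [[0.974, -0.186, -0.129], [-0.18, -0.982, 0.061], [-0.138, -0.036, -0.99]]
ft_force: [-0.8, -0.4, -2.1]
grip_width: 0.0402
0.07 59 l [-20.6   1.9  19.2] n [-21.2  17.9  19.9]
0.082 60 l [-20.4   3.6  20.6] n [-21.   17.8  19.8]
0.094 74 l [-18.3   5.2  20.9] n [-21.7  17.3  19.7]
0.106 66 l [-18.5  10.6  21.7] n [-21.4  14.5  19.2]
0.118 58 l [-18.2  15.2  22.4] n [-22.1 -12.9  23.9]
```

```bash
python3 -m pendant '[[[0,0,-8],0,-1],[[0,0,-8],0,-1],[[0,0,-8],0,-1],[[0,0,-8],0,-1],[[0,0,-8],0,-1],[[0,0,-6],0,-1],[[0,0,0],0,-1]]' 60; python3 -m pendant '[[[0,0,-3],0,-1],[[0,0,-2],0,-1],[[0,0,0],0,-1]]' 60;python3 -m pendant '[[[0,0,-2],0,-1],[[0,0,0],0,-1]]' 60
```

```text
time_s: 38.1
position: [0.6099, -0.2067, 0.0712]
tool_rot: [[0.974, -0.186, -0.128], [-0.18, -0.982, 0.06], [-0.137, -0.036, -0.99]]
ft_force: [0.1, 0.3, -2.2]
grip_width: 0.0406
time_s: 38.48
position: [0.6104, -0.2069, 0.0682]
tool_rot: [[0.974, -0.186, -0.126], [-0.18, -0.982, 0.059], [-0.135, -0.035, -0.99]]
ft_force: [0.1, -0.5, -2.7]
grip_width: 0.0404
time_s: 38.72
position: [0.6107, -0.207, 0.0681]
tool_rot: [[0.975, -0.186, -0.124], [-0.18, -0.982, 0.058], [-0.133, -0.034, -0.991]]
ft_force: [-0.0, 0.4, -1.7]
grip_width: 0.0408
```

Contact is at 68 mm, which is floor level. I'll seat it, release gently and retract.

```bash
python3 -m pendant '[[[0,0,-3],0,-1],[[0,0,-3],0,-1],[[0,0,0],0,-1]]' 20; python3 -m pendant '[[[0,0,0],0,-0.03],[[0,0,0],0,0.05],[[0,0,0],0,0.2],[[0,0,0],0,0.5],[[0,0,0],0,0.8],[[0,0,0],0,0.8]]' 20; python3 -m pendant '[[[0,0,8],0,0.8],[[0,0,20],0,0.9],[[0,0,40],0,1],[[0,0,40],0,1],[[-40,0,30],0,1],[[-40,0,0],0,1],[[0,0,0],0,1]]' 20
python3 - <<'E'
from lean import *
from m import rects
snap('wrist','w15');snap('scene','scene15');snap('top','top15')
rects({'short':(.61,-.204,.12,.09,.115),'smid':(.611,-.205,.027,.08,.115),'tall':(.557,.2043,.12,.15,.18),'tmid':(.557,.2043,.027,.13,.18)},['scene','top'],'15')
a=cv2.imread('pics/scene15.png')[150:280,120:420];w=cv2.imread('pics/w15.png')[:300]
cv2.imwrite('pics/j15.png',np.vstack([cv2.resize(w,(512,300)),cv2.resize(a,(512,222))]))
E
```

```text
time_s: 39.1
position: [0.6112, -0.2071, 0.0681]
tool_rot: [[0.975, -0.186, -0.121], [-0.18, -0.982, 0.055], [-0.129, -0.032, -0.991]]
ft_force: [-0.5, 0.0, -2.3]
grip_width: 0.0407
time_s: 39.85
position: [0.6115, -0.2073, 0.067]
tool_rot: [[0.975, -0.186, -0.121], [-0.18, -0.982, 0.055], [-0.129, -0.032, -0.991]]
ft_force: [0.8, -0.7, 0.2]
grip_width: 0.0768
time_s: 40.72
position: [0.5291, -0.207, 0.2126]
tool_rot: [[0.976, -0.185, -0.118], [-0.18, -0.982, 0.053], [-0.126, -0.031, -0.992]]
ft_force: [-0.1, -0.8, 0.2]
grip_width: 0.0856
scene short 470 c [ 610.4 -204.9] s [ 44.2 148.6] ang 79.9 z [ 91.4 101.6 107.8]
scene smid 197 c [ 613.2 -205.4] s [43.7 42.7] ang 80.2 z [ 82.2  99.  106.9]
scene tall 432 c [555.6 205.6] s [148.9  43.1] ang 6.0 z [151.4 162.1 168.3]
scene tmid 172 c [558.3 206.7] s [43.3 41.5] ang 7.5 z [133.8 157.5 168. ]
top short 234 c [ 608.1 -203. ] s [ 42.7 147.3] ang 80.5 z [ 91.7 103.7 107.8]
top smid 94 c [ 613.1 -204.1] s [41.1 36.7] ang 78.5 z [ 82.   99.8 107.6]
top tall 440 c [554.1 207.8] s [146.2  43.8] ang 6.0 z [151.7 164.1 168.2]
top tmid 203 c [555.9 209. ] s [41.5 41.7] ang 5.3 z [133.6 155.9 168. ]
```

View pics/j15.png

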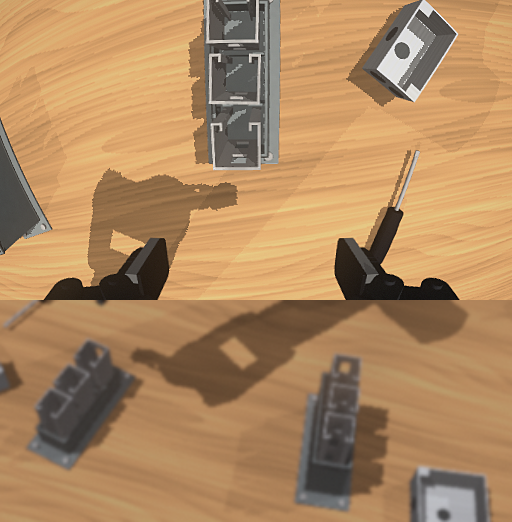

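Both holders are full. In the wrist view the short piece's rim is level between its neighbours at (235,75), and in the scene view the tall row is at (340,410). The bystanders are untouched and the gripper is clear, so I'm handing in.

```bash
python3 -c "
from rig import ticket
print(ticket.close_job())"
```

```text
the job is handed in; nothing more can be done
None
```

Both pieces are standing on the floors of their middle bays, but the long piece dropped once during the first attempt to stand it up. The job was handed in at about 41 s with the gripper open and clear.

- **Long piece:** I gripped it near one end at 20 N and tipped it upright with quick short lifts, letting it stand on the bench before regripping it and lowering it into the tall holder.
- **Short piece:** I gripped it on its side walls, turned it about 23° and lowered it into the short holder.

**Last checks:** In each holder the middle piece's top is level with its neighbours (about 166–168 mm tall, 106–108 mm short). The stocks are still in their bays, and I saw no bystander moved. Each piece touched down at the expected floor height. The two fixed cameras disagreed by 2–3 mm in position, within the bay clearance.

**What went wrong:**
- **Drop:** Easing the grip to let the long piece pivot opened the jaws too far. With its gripped end a few centimetres up and its far end just off the bench, it fell back flat almost exactly where it had started.
- **Brush against a stock:** While being carried over the tall holder, the long piece sagged and touched a stock's top with a net upward push of roughly 8–13 N. I lifted it off, and the stock tops measured the same as before to within a couple of millimetres.
- **Tool lean:** The tool picked up a lean of several degrees under load, so the pieces went in leaning 2–3°. In the last views they stood level.

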